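# Set a sample bottle in the bench capper and lock the clamp

### The arm

A 6-joint arm with a two-finger parallel gripper is mounted at the origin on a cart in front of the work surface, level with it; the furniture and walls round the work are solid. World frame = base frame: x ahead of the robot, y to its left, z up, the work surface at z = 0. Lengths are in mm, angles in rad, forces in N, time in s.
With the tool pointing down it reaches from about 350 to 975 mm from the base axis. Payload 7.1 kg.
Tool frame: the origin (TCP) lies midway between the tips of the shut fingers; the grasp point (between the pads) lies 19 mm behind it; z points along the fingers, y is the line along which they close (so a half turn about z gives the same grasp; the last joint's range is limited). The gripper opens to 88 mm and grips with 3 to 60 N. Pads are 20 mm wide; open, the fingers measure 115 mm over their backs; the gripper's body (75 mm by 178 mm) begins 61 mm behind the grasp point.
Start: joints at [1.328, 0.423, 1.63, -0, 1.089, -0.019], TCP at [138.679, 609.404, 222.675] pointing down, gripper open.
Joint ranges: [-3, 3], [-0.9, 2.11], [0.09, 2.58], [-1.31, 4.45], [0.11, 2.69], [-2.54, 2.54]. Speed limits (rad/s): [2.39, 2.39, 3.01, 3.14, 3.14, 3.14].

### API

Orientations are given as a rotation vector (axis times angle).
In Python, from workcell import get_obs, get_image, camera_params, close_job gives the robot as it stands.
- The arm moves only by the shell command python3 -m creep 'ROWS' [OPENING]. ROWS is a JSON object of lists of equal length, an entry for each row: "delta_pos": the shift along the tool's x, y, z in m, a list of three; "twist": the turn, a rotation vector about the tool's x, y, z in degrees, a list of three. A call has 1 to 20 rows; each row shifts and turns the commanded pose from where the row before left it, along the tool's axes as they then stand; what a row does not reach is not made up. A row lasts 1/12 s, in which the tool goes at most 41.7 mm and 7.16 degrees, less where a joint would pass 70% of its speed; a pose out of reach is approached as far as the arm can. A call with a gripper value outside its range is refused whole. OPENING is the opening, from 0 (shut) to 1 (fully open), set as the call begins (- or left out, the last holds). The fingers move at their own pace and stop on an object; the grip force is fixed at half the most. Time passes only in rows, so rows that do not move let the fingers close. It gives the time, the measured TCP pose, the force, the opening and the grip force at its end, in the units of the state.
- get_obs(): the state, without advancing time (a new reading comes with each control period).
- get_image(name): name is "scene" or "top" or "wrist"; returns (picture, depth): 384x512x3 uint8, red, green, blue; 384x512 float32, mm along the optical axis (not along the pixel's ray), 0 where there is no reading.
- camera_params(name): a dict with "camera_matrix" (3x3 intrinsics, pixels), "extrinsics" (4x4, takes a point from camera to world coordinates). Camera axes: x right, y down, z forward; pixel columns grow to the right and rows downward; lengths in mm; the calibration is good to about 2 mm. A picture is of the moment at which its call begins: read the wrist's pose just before it. camera_params takes no time and is no camera call; for the wrist camera it gives the pose at the moment of the call.
- close_job(): hands the job in; it is judged then, once.
The state is a dict: "t": time; "qpos": joint angles; "qvel": joint speeds; "joint_torque": joint torques, N m; "ee_pos": TCP position; "orientation": TCP orientation; "ft_force": force on the tool from outside, world axes, zero at the start; "moment": the same for the moment, N m; "width": finger opening in mm; "grasp_force": force on a finger pad.
Only numpy, scipy, OpenCV 4.12 (cv2) and the standard library are available. Lean on these libraries where they do the work, as an engineer would, in place of code of your own. Each camera call takes 0.05 s, during which the arm holds its last target. There are 200 camera calls.

### The job

Get the square-bodied sample bottle ready for cap tightening on the bench capper: slide it along the base plate from its waiting mark, keeping it upright and never lifting it, until it stands under the capping head and is squarely home in the nest of the back fence, without ramming it in. Then let go and turn the T-shaped clamp knob clockwise until it snaps past its dead centre to its end and the pad holds the bottle fast. Leave the round brown jar on the other mark alone.

Things in the scene. Friction and masses are not known exactly. Their poses are not given: they have to be found in the camera images.
- bottle: the square-bodied white sample bottle with screw cap, to be set up. Flat sides 69 mm apart (own x), 81 mm deep (own y), corners rounded by 20 mm; shoulders at 122 mm, cap 60 mm across up to 143 mm; about 0.34 kg. Origin: centre of its underside, z up. Starts on one outer mark with its own y roughly along the capper's x, so its 69 mm sides are gripped along the capper's y
- jar: round brown jar, 68 mm across, 147 mm tall, waiting on the other outer mark of the capper. Origin: centre of its underside
- capper: bench capper, fixed. Origin: bench level under the centre of the nest; x away from the robot, y along the back fence (left), z up. Base plate x -185 to 118, y -200 to 200, top at z 12 (mm, its frame). Engraved outer marks at x -12, y +140 and -140. Fence: rail 34 mm high, front face at x 32.5, y -185 to 185, broken by the nest. Column behind at x 67 to 111. Clamp box x -157 to -87, y +-30, to z 67
- nest (a point): plate-top point where the centre of the bottle's underside is when it is squarely home (capper x 0, y 0, z 12; axes as the capper). The nest is a pocket in the fence, 7.5 mm deep (rear face at x 40 mm), 53 mm wide at its rear and opening at 45 degrees to 68 mm at the mouth: it takes the rounded rear corners of the bottle with about 2 mm sideways play
- head (a point): bottom centre of the capping chuck over the nest (capper z 177 mm), 53 mm across; above it the white housing, z 220 to 296, x -50 to 70, y -75 to 75: no room for a hand pointing straight down. Leaning back toward the robot by 38 to 48 degrees, fingers can hold the bottle's 69 mm sides about 20 mm in front of its centre, 78 to 86 mm above the plate
- knob_grip (a point): middle of the T knob's bar, on the knob's vertical axis (capper x -130, y 0, z 96 mm). The bar is 62 mm long (this point's own x axis), 16 mm thick (own y), 24 mm tall, top at z 108; grip it across its thickness from above
- clamp_knob (a joint): angle of the clamp knob, rad; 0 fully open (bar along the capper's y), growing clockwise seen from above. Its crank moves the pad up to 22 mm toward the nest: it meets a home bottle at about 1.0, stiffens up to the dead centre at 1.65, then snaps to the end stop at 2.1 (locked) and stays; let go before 1.65 it may turn back. Takes two grasps
- clamp_pad: rubber-faced clamp pad in front of the nest, 38 mm wide, 26 mm tall, pressing toward the capper's +x. Origin: middle of its face, capper z 40 mm; with the knob at 0 the face is 17 mm clear of the front of a bottle that is home
Not all that is in view belongs to the job. What is shaped like the jar but green is not meant.

How it is judged (in metres and radians):
On the way, in this order (a step that is already met when the one before it is completed fails the run):
1. the bottle is squarely home in the nest under the capping head (x of bottle in the frame of nest between -0.003 and 0.003 m and y of bottle in the frame of nest between -0.004 and 0.004 m and angle between the y axis of bottle and the x axis of nest, either way round below 0.08 rad), for 0.2 s.
2. the clamp knob has snapped past its dead centre and the pad presses on the bottle (value of joint clamp_knob above 1.95 rad and contact force between clamp_pad and bottle above 4 N), for 0.2 s.
At the end, for the whole second after the job is handed in: the bottle stands upright (within 0.05 rad) and still, home in the nest (within 3 mm in depth, 4 mm sideways, square within 0.08 rad), the clamp knob is past its dead centre at its end (over 1.95 rad) and its pad presses on the bottle with more than 4 N; the jar stands within 15 mm of where it was (all of step 1 and all of step 2 and angle between each of bottle, jar's own z axis and vertical below 0.05 rad and linear speed of bottle below 0.01 m/s and distance of jar from where it was at the start of the episode below 0.015 m); the robot touches nothing.
It fails at once if the bottle is lifted more than 8 mm off the base plate (z of bottle in the frame of nest above 0.008 m).
It fails at once if the bottle is tipped by more than 0.2 rad (angle between bottle's own z axis and vertical above 0.2 rad).
It fails at once if the bottle is rammed against the capper with more than 90 N (contact force between bottle and capper above 90 N).
It fails at once if the jar is pushed more than 15 mm or tipped (distance of jar from where it was at the start of the episode above 0.015 m or angle between jar's own z axis and vertical above 0.2 rad).
It also fails if it takes over 62 s, if anything falls off the work surface, if the arm or the gripper's body presses on something with over 40 N, if the wrist force passes 120 N, or if a joint passes its speed limit or range.

## Working session

There is one attempt and no reset: what is moved stays moved. The work goes in short steps, Python scripts to look and compute and a shell command to move; the robot and the scene stay as the last step left them, time stands still between calls to the robot, and variables do not carry over. Pictures are saved under pics/ and viewed, at most 12 in all, crops included, and the job is handed in when it is done.

```bash
ls; mkdir -p pics; python3 - <<'E'
from workcell import *
import cv2,numpy as np
print(get_obs())
for n in("top","scene"):
    im,d=get_image(n); cv2.imwrite(f"pics/{n}0.png",cv2.cvtColor(im,cv2.COLOR_RGB2BGR)); np.save(f"pics/{n}0.npy",d)
    p=camera_params(n); print(n,p)
E
```

```text
pics
{'t': 0.0, 'qpos': array([ 1.32796581e+00,  4.23836888e-01,  1.63069608e+00, -1.00570332e-05,
        1.08860647e+00, -1.89975866e-02]), 'qvel': array([ 1.59582415e-04,  7.93417207e-06,  2.32865041e-03, -1.26249900e-03,
       -8.41473172e-05, -6.57184843e-04]), 'joint_torque': array([ 2.68657655e-03, -5.44621933e+01, -2.73672438e+01,  6.45177579e-02,
        2.25193135e-02, -1.16767469e-04]), 'ee_pos': array([138.57061873, 608.86557784, 221.90178449]), 'orientation': array([-3.50833472e-01, -3.12174652e+00,  2.41055985e-03]), 'ft_force': array([ 0.31266722, -0.71429516,  0.17645437]), 'moment': array([-0.01882714,  0.01483788,  0.00901647]), 'grasp_force': 0.0, 'width': 88.1234573246045}
top {'camera_matrix': array([[417.796472  ,   0.        , 257.02860458],
       [  0.        , 417.796472  , 196.7228189 ],
       [  0.        ,   0.        ,   1.        ]]), 'extrinsics': array([[-4.54805245e-01, -8.29848389e-01,  3.23270539e-01,
         2.57113260e+02],
       [-8.90589478e-01,  4.23131123e-01, -1.66764608e-01,
         2.00061539e+02],
       [ 1.60351478e-03, -3.63746759e-01, -9.31496497e-01,
         1.01263238e+03],
       [ 0.00000000e+00,  0.00000000e+00,  0.00000000e+00,
         1.00000000e+00]])}
scene {'camera_matrix': array([[494.21759961,   0.        , 254.07668509],
       [  0.        , 494.21759961, 199.02839942],
       [  0.        ,   0.        ,   1.        ]]), 'extrinsics': array([[ 3.86138373e-01, -7.11168644e-01,  5.87483035e-01,
        -8.99592382e+01],
       [-9.22429236e-01, -2.94496536e-01,  2.49792102e-01,
        -2.58735518e+02],
       [-4.63259127e-03, -6.38365843e-01, -7.69719162e-01,
         9.78647846e+02],
       [ 0.00000000e+00,  0.00000000e+00,  0.00000000e+00,
         1.00000000e+00]])}
```

View pics/top0.png

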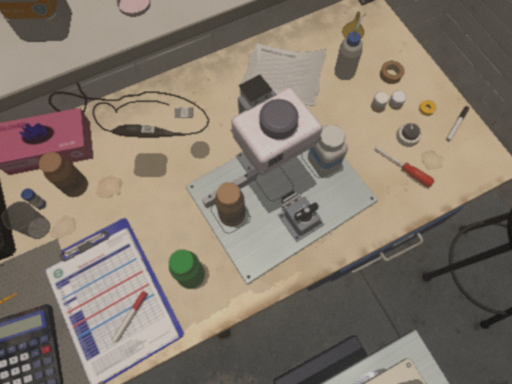

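View pics/scene0.png

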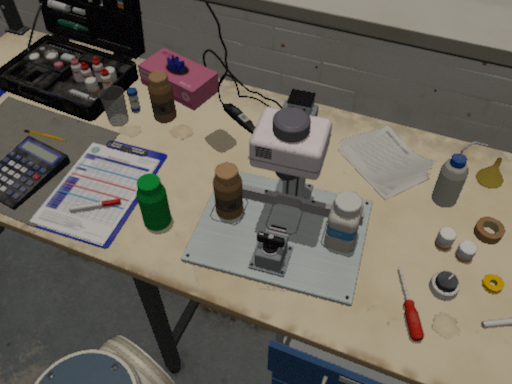

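The top view shows the capper plate with corners near (188,187), (250,276) and (375,198). The bottle is at (330,150), the jar at (230,203) and the knob at (305,212). I'll enlarge both views to read positions.

```bash
python3 - <<'E'
import cv2
a=cv2.imread("pics/top0.png")[90:285,180:385]; cv2.imwrite("pics/top0c.png",cv2.resize(a,None,fx=3,fy=3,interpolation=cv2.INTER_CUBIC))
a=cv2.imread("pics/scene0.png")[160:310,180:380]; cv2.imwrite("pics/scene0c.png",cv2.resize(a,None,fx=4,fy=4,interpolation=cv2.INTER_CUBIC))
E
```

```text
(no output)
```

View pics/top0c.png

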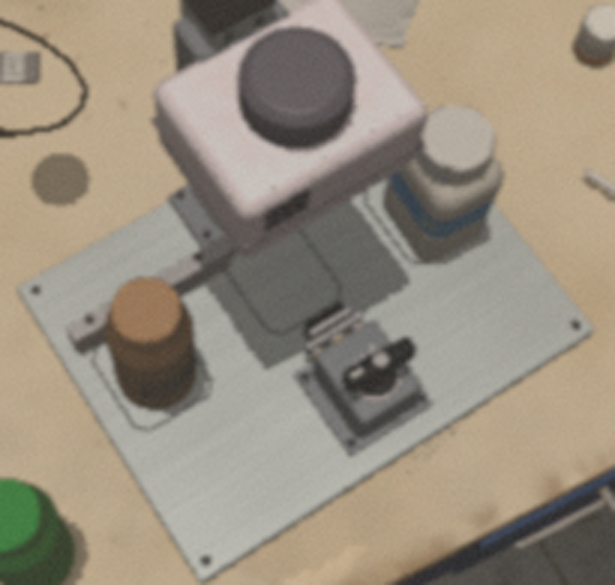

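View pics/scene0c.png

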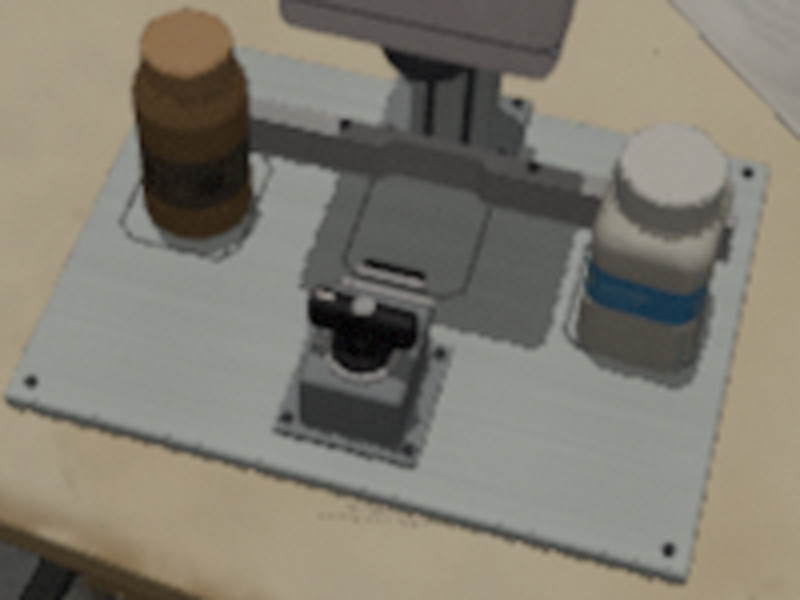

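The crops give these plate top corners:
- Top crop: far-left (20,290), near-left (204,578), near-right (592,330).
- Scene crop: near-left (7,398), near-right (688,578), far-right (768,165).

The bottle cap centre is at top (458,142) and scene (674,168).

```bash
cat > h.py <<'E'
from workcell import *
import cv2,numpy as np
from scipy.optimize import least_squares
from scipy.spatial.transform import Rotation as R
def proj(P,c):
    E=np.linalg.inv(c["extrinsics"]);p=np.asarray(P)@E[:3,:3].T+E[:3,3];q=p@c["camera_matrix"].T
    return q[:,:2]/q[:,2:]
def cloud(d,c):
    v,u=np.nonzero(d>0);z=d[v,u];K=c["camera_matrix"]
    p=np.c_[(u-K[0,2])/K[0,0]*z,(v-K[1,2])/K[1,1]*z,z];E=c["extrinsics"]
    return p@E[:3,:3].T+E[:3,3],np.c_[u,v]
def c2w(T,P):
    c,s=np.cos(T[2]),np.sin(T[2]);P=np.atleast_2d(P)
    return np.c_[T[0]+c*P[:,0]-s*P[:,1],T[1]+s*P[:,0]+c*P[:,1],P[:,2]]
def rrect(p,T,hx,hy,r):
    c,s=np.cos(T[2]),np.sin(T[2]);d=p[:,:2]-T[:2]
    q=np.abs(np.c_[c*d[:,0]+s*d[:,1],-s*d[:,0]+c*d[:,1]])-[hx-r,hy-r]
    return np.linalg.norm(np.maximum(q,0),axis=1)+np.minimum(q.max(1),0)-r
E
cat > a.py <<'E'
from h import *
ct,cs=camera_params("top"),camera_params("scene")
f=lambda a,s,o:(np.array(a,float)+.5)/s-.5+o
ut=f([[20,290],[204,578],[592,330]],3,[180,90]); us=f([[7,398],[688,578],[768,165]],4,[180,160])
Pt=[[118,200,12],[-185,200,12],[-185,-200,12]];Ps=[[-185,200,12],[-185,-200,12],[118,-200,12]]
g=lambda T:np.r_[(proj(c2w(T,Pt),ct)-ut).ravel(),(proj(c2w(T,Ps),cs)-us).ravel()]
s=least_squares(g,[550,0,-.3]);T=s.x;print("capper",T,s.fun.round(1))
np.save("T.npy",T)
# bottle cap centre
ct_=f([[458,142]],3,[180,90]);cs_=f([[674,168]],4,[180,160])
b=least_squares(lambda p:np.r_[(proj([p],ct)-ct_).ravel(),(proj([p],cs)-cs_).ravel()],[600,-100,155]);print("cap",b.x,b.fun.round(1))
P=np.vstack([cloud(np.load(f"pics/{n}0.npy"),c)[0] for n,c in(("top",ct),("scene",cs))])
m=(np.hypot(*(P[:,:2]-b.x[:2]).T)<60)&(P[:,2]>30)&(P[:,2]<122);Q=P[m]
w=c2w(T,[[0,0,0]])
s=least_squares(lambda t:rrect(Q,t,34.5,40.5,20),[*b.x[:2],T[2]+np.pi/2],loss="soft_l1",f_scale=2);B=s.x
print("bottle",B,"n",len(Q),np.median(np.abs(rrect(Q,B,34.5,40.5,20))))
c_,s_=np.cos(T[2]),np.sin(T[2]);rel=lambda p:np.array([[c_,s_],[-s_,c_]])@(np.array(p)-T[:2])
print("bottle in capper",rel(B[:2]),np.degrees(B[2]-T[2]),"cap",rel(b.x[:2]))
# checks in capper frame from depth: knob top, box, fence
L=np.c_[(P[:,:2]-T[:2])@np.array([[c_,-s_],[s_,c_]]),P[:,2]]
k=L[(abs(L[:,0]+130)<45)&(abs(L[:,1])<45)&(L[:,2]>98)&(L[:,2]<120)];print("knob",k.mean(0),np.ptp(k,0),len(k))
k=L[(abs(L[:,1])<180)&(abs(L[:,1])>80)&(L[:,0]>20)&(L[:,0]<70)&(L[:,2]>40)&(L[:,2]<52)];print("rail top",k.mean(0),k.min(0),k.max(0),len(k))
k=L[(abs(L[:,1]-140)<60)&(abs(L[:,0]+12)<60)&(L[:,2]>140)&(L[:,2]<170)];print("jar top",k.mean(0),len(k))
k=L[(abs(L[:,0]+12)<170)&(abs(L[:,1])<190)&(L[:,2]>4)&(L[:,2]<20)];print("plate z",np.median(k[:,2]))
print("nest",c2w(T,[[0,0,12],[-130,0,96]]),"yaw",T[2])
E
python3 a.py
```

```text
capper [ 6.20860883e+02 -3.71037357e+01  1.01264142e-01] [-1.6 -1.  -0.5  1.7  1.8 -0.8 -1.1 -0.2  0.7  0.1  1.  -0.5]
cap [ 610.62937166 -180.51678178  152.07622728] [ 0.1 -0.6 -0.4  0.4]
bottle [ 614.53040614 -181.89013067    1.61137329] n 1510 0.9551506510589167
bottle in capper [ -20.93467184 -143.40472313] 86.5228805715884 cap [ -24.67688853 -141.64404957]
knob [-131.67676899    0.95488517  105.67285893] [19.51614406 61.56260037 14.26547096] 389
rail top [40.26998102 71.74719614 44.90646589] [  29.51618586 -105.89153727   40.22561824] [ 49.8907053  179.54365321  50.99981823] 268
jar top [-20.26587016 137.49197102 155.80035485] 910
plate z 11.386064339229279
nest [[620.8608829  -37.10373571  12.        ]
 [491.52685123 -50.2455869   96.        ]] yaw 0.10126414194878375
```

```bash
cat > plan.py <<'E'
# usage: plan.py x y z(world TCP) yaw_deg(of -tool x heading) lean_deg
import sys
from h import *
o=get_obs();x=list(map(float,sys.argv[1:]))
Rc=R.from_rotvec(o["orientation"]);p=np.array(x[:3])
Rt=R.from_euler("z",x[3],degrees=True)*R.from_matrix(np.array([[-1,0,0],[0,1,0],[0,0,-1]]).T)*R.from_euler("y",-x[4],degrees=True)
d=p-o["ee_pos"]
print("t",o["t"],"q",o["qpos"].round(2),"F",o["ft_force"].round(1),"w",round(o["width"],1))
print("delta in current tool",Rc.inv().apply(d).round(1),"in target tool",Rt.inv().apply(d).round(1))
r=Rc.inv()*Rt;print("twist tool",np.degrees(r.as_rotvec()).round(2)); print("target z axis",Rt.apply([0,0,1]).round(3))
E
python3 - <<'E'
from h import *
B=[614.53,-181.89]; yaw=np.radians(2.3); h=np.array([np.cos(yaw),np.sin(yaw),0]);a=np.radians(43)
g=np.r_[B,94]-20*h; tz=np.sin(a)*h-[0,0,np.cos(a)]
print("grasp TCP",g+19*tz,"pre",g-111*tz)
E
python3 plan.py 515 -186 222 2.3 43
```

```text
grasp TCP [ 607.49364194 -182.17260933   80.10427967] pre [ 518.90527989 -185.7306855   175.18026088]
t 0.1 q [ 1.33  0.42  1.63  0.    1.09 -0.02] F [ 1.1 -0.6 -0.1] w 87.9
delta in current tool [-543.5 -691.6    0.9] in target tool [-251.8 -809.4  234.7]
twist tool [ -5.75 -42.76 -14.37]
target z axis [ 0.681  0.027 -0.731]
```

```bash
python3 -m creep '{"delta_pos":[[-0.0247,-0.0314,0],[-0.0247,-0.0314,0],[-0.0247,-0.0314,0],[-0.0247,-0.0314,0],[-0.0247,-0.0314,0],[-0.0247,-0.0314,0],[-0.0247,-0.0314,0],[-0.0247,-0.0314,0],[-0.0247,-0.0314,0],[-0.0247,-0.0314,0],[-0.0247,-0.0314,0]],"twist":[[0,0,0],[0,0,0],[0,0,0],[0,0,0],[0,0,0],[0,0,0],[0,0,0],[0,0,0],[0,0,0],[0,0,0],[0,0,0]]}' 1
python3 -m creep '{"delta_pos":[[-0.0247,-0.0314,0],[-0.0247,-0.0314,0],[-0.0247,-0.0314,0],[-0.0247,-0.0314,0],[-0.0247,-0.0314,0],[-0.0247,-0.0314,0],[-0.0247,-0.0314,0],[-0.0247,-0.0314,0],[-0.0247,-0.0314,0],[-0.0247,-0.0314,0],[-0.0247,-0.0314,0]],"twist":[[0,0,0],[0,0,0],[0,0,0],[0,0,0],[0,0,0],[0,0,0],[0,0,0],[0,0,0],[0,0,0],[0,0,0],[0,0,0]]}'
python3 plan.py 519 -185.7 175 2.3 43
```

```text
t: 1.02
ee_pos: [327.1, 210.5, 222.7]
orientation: [0.35, 3.122, 0.0]
ft_force: [1.1, 0.4, 0.3]
width: 87.8
grasp_force: 0.0
t: 1.93
ee_pos: [515.4, -186.8, 222.4]
orientation: [-0.351, -3.121, -0.0]
ft_force: [-0.1, 0.3, 0.2]
width: 88.0
grasp_force: 0.0
t 1.9333 q [-0.37  0.31  1.8   0.    1.03 -1.72] F [-0.1  0.3  0.2] w 88.0
delta in current tool [-3.3  1.9 47.4] in target tool [29.7  1.  37.1]
twist tool [ -5.67 -42.78 -14.44]
target z axis [ 0.681  0.027 -0.731]
```

```bash
python3 -m creep '{"delta_pos":[[0,0,0],[0,0,0],[0,0,0],[0,0,0],[0,0,0],[0,0,0],[0,0,0],[0,0,0],[0,0,0]],"twist":[[-0.81,-6.11,-2.06],[-0.81,-6.11,-2.06],[-0.81,-6.11,-2.06],[-0.81,-6.11,-2.06],[-0.81,-6.11,-2.06],[-0.81,-6.11,-2.06],[-0.81,-6.11,-2.06],[0,0,0],[0,0,0]]}'
python3 plan.py 519 -185.7 175 2.3 43
python3 - <<'E'
from h import *
c=camera_params("wrist");im,d=get_image("wrist");np.savez("pics/w1.npz",d=d,E=c["extrinsics"],K=c["camera_matrix"])
cv2.imwrite("pics/w1.png",cv2.cvtColor(im,cv2.COLOR_RGB2BGR))
P,_=cloud(d,c);B0=[614.5,-181.9,1.611]
Q=P[(np.hypot(P[:,0]-614.5,P[:,1]+181.9)<60)&(P[:,2]>35)&(P[:,2]<118)]
s=least_squares(lambda t:rrect(Q,t,34.5,40.5,20),B0,loss="soft_l1",f_scale=2);print(s.x,len(Q),np.median(abs(rrect(Q,s.x,34.5,40.5,20))))
E
```

```text
t: 2.68
ee_pos: [532.9, -154.3, 256.7]
orientation: [0.016, 2.514, -0.029]
ft_force: [0.5, -0.2, 0.4]
width: 87.8
grasp_force: 0.0
t 2.6833 q [-0.43  0.09  2.16  0.66  0.37 -2.54] F [ 0.5 -0.2  0.4] w 87.8
delta in current tool [ 59.  -30.3  58.8] in target tool [ 66.8 -30.8  49.5]
twist tool [-2.89 -7.07 -1.98]
target z axis [ 0.681  0.027 -0.731]
[ 613.77154192 -180.57323598    1.61047476] 2780 0.46222324735318665
```

View pics/w1.png

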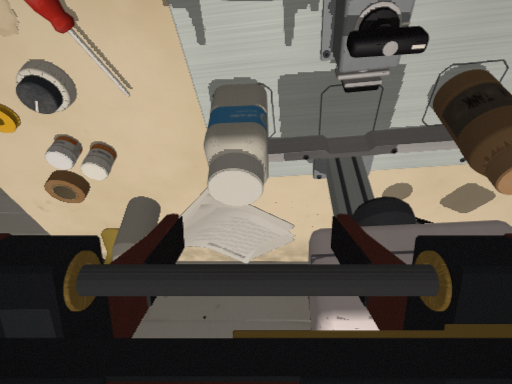

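The wrist view shows the bottle at (238,140), clear in front, with the jar at (480,130). Joint 6 hit its limit, so I'll use the half-turned grasp.

```bash
sed -i 's/^d=p-o/Rt=Rt*R.from_euler("z",180,degrees=True)\nd=p-o/' plan.py
python3 -m creep '{"delta_pos":[[0,0,0],[0,0,0],[0,0,0],[0,0,0],[0,0,0],[0,0,0],[0,0,0],[0,0,0],[0,0,0],[0,0,0],[0,0,0],[0,0,0],[0,0,0],[0,0,0],[0,0,0],[0,0,0],[0,0,0],[0,0,0],[0,0,0],[0,0,0]],"twist":[[0,0,7],[0,0,7],[0,0,7],[0,0,7],[0,0,7],[0,0,7],[0,0,7],[0,0,7],[0,0,7],[0,0,7],[0,0,7],[0,0,7],[0,0,7],[0,0,7],[0,0,7],[0,0,7],[0,0,7],[0,0,7],[0,0,7],[0,0,7]]}'
python3 plan.py 518 -184.4 175 2.3 43
python3 - <<'E'
from h import *
o=get_obs();c=camera_params("wrist");Rc=R.from_rotvec(o["orientation"])
print("cam in tool",Rc.inv().apply(c["extrinsics"][:3,3]-o["ee_pos"]))
E
```

```text
t: 4.4
ee_pos: [533.1, -155.5, 255.6]
orientation: [2.631, 0.926, 0.838]
ft_force: [0.1, 0.0, -0.3]
width: 88.1
grasp_force: 0.0
t 4.4 q [-0.43  0.1   2.16  0.66  0.37 -0.09] F [ 0.1  0.  -0.3] w 88.1
delta in current tool [-63.5 -16.3  57.2] in target tool [-66.9  28.3  47.9]
twist tool [ 0.31  7.87 37.51]
target z axis [ 0.681  0.027 -0.731]
cam in tool [ 6.47043261e+01 -1.47678476e-01 -1.61988377e+02]
```

```bash
python3 -m creep '{"delta_pos":[[0,0,0],[0,0,0],[0,0,0],[0,0,0],[0,0,0],[0,0,0],[0,0,0]],"twist":[[0.05,1.31,6.25],[0.05,1.31,6.25],[0.05,1.31,6.25],[0.05,1.31,6.25],[0.05,1.31,6.25],[0.05,1.31,6.25],[0,0,0]]}'
python3 plan.py 518 -184.4 175 2.3 43
```

```text
t: 4.98
ee_pos: [532.5, -155.4, 255.1]
orientation: [-2.909, -0.06, -1.146]
ft_force: [-0.7, 0.3, -0.8]
width: 87.6
grasp_force: 0.0
t 4.9833 q [-0.5   0.11  2.22  1.22  0.39 -0.05] F [-0.7  0.3 -0.8] w 87.6
delta in current tool [-66.1  28.4  47.9] in target tool [-66.1  28.4  47.9]
twist tool [-0.04 -0.    0.06]
target z axis [ 0.681  0.027 -0.731]
```

```bash
python3 -m creep '{"delta_pos":[[-0.022,0.0095,0.016],[-0.022,0.0095,0.016],[-0.022,0.0095,0.016],[0,0,0],[0,0,0]],"twist":[[0,0,0],[0,0,0],[0,0,0],[0,0,0],[0,0,0]]}'
python3 plan.py 607 -180.8 80 2.3 43
python3 - <<'E'
from h import *
c=camera_params("wrist");im,d=get_image("wrist")
P,_=cloud(d,c);B0=[614.5,-181.9,1.611]
Q=P[(np.hypot(P[:,0]-614.5,P[:,1]+181.9)<60)&(P[:,2]>35)&(P[:,2]<118)]
s=least_squares(lambda t:rrect(Q,t,34.5,40.5,20),B0,loss="soft_l1",f_scale=2);print(s.x,len(Q),np.median(abs(rrect(Q,s.x,34.5,40.5,20))))
E
```

```text
t: 5.4
ee_pos: [520.6, -180.3, 184.8]
orientation: [-2.908, -0.067, -1.143]
ft_force: [-0.4, -0.3, 1.0]
width: 87.7
grasp_force: 0.0
t 5.4 q [-0.58  0.27  2.26  1.66  0.41 -0.59] F [-0.4 -0.3  1. ] w 87.7
delta in current tool [ -8.2   4.5 135.5] in target tool [ -8.4   4.  135.5]
twist tool [-0.22  0.1   0.27]
target z axis [ 0.681  0.027 -0.731]
[ 614.07629759 -181.15815466    1.60840773] 2246 0.39941045868906855
```

```bash
python3 -m creep '{"delta_pos":[[-0.008,0.004,0.015],[0,0,0.02],[0,0,0.02],[0,0,0.02],[0,0,0],[0,0,0]],"twist":[[0,0,0],[0,0,0],[0,0,0],[0,0,0],[0,0,0],[0,0,0]]}'
python3 plan.py 606.5 -181.4 80 2.3 43
```

```text
t: 5.95
ee_pos: [567.5, -181.5, 127.0]
orientation: [-2.906, -0.072, -1.149]
ft_force: [-0.3, 0.6, 0.8]
width: 87.9
grasp_force: 0.0
t 5.95 q [-0.52  0.45  2.2   2.01  0.42 -0.91] F [-0.3  0.6  0.8] w 87.9
delta in current tool [-3.7  1.6 60.9] in target tool [-3.5  1.4 60.9]
twist tool [-0.21 -0.15  0.44]
target z axis [ 0.681  0.027 -0.731]
```

```bash
python3 -m creep '{"delta_pos":[[-0.0035,0.0015,0.015],[0,0,0.016],[0,0,0.015],[0,0,0.015],[0,0,0],[0,0,0]],"twist":[[0,0,0.4],[0,0,0],[0,0,0],[0,0,0],[0,0,0],[0,0,0]]}'
python3 plan.py 606.5 -181.4 80 2.3 43
```

```text
t: 6.45
ee_pos: [605.7, -181.8, 80.3]
orientation: [-2.905, -0.06, -1.148]
ft_force: [-0.5, 0.1, 0.5]
width: 87.5
grasp_force: 0.0
t 6.45 q [-0.48  0.59  2.14  2.2   0.43 -1.07] F [-0.5  0.1  0.5] w 87.5
delta in current tool [ 0.4 -0.4  0.7] in target tool [ 0.4 -0.4  0.7]
twist tool [-0.16 -0.14 -0.01]
target z axis [ 0.681  0.027 -0.731]
```

```bash
python3 -m creep '{"delta_pos":[[0,0,0],[0,0,0],[0,0,0],[0,0,0],[0,0,0],[0,0,0],[0,0,0],[0,0,0]],"twist":[[0,0,0],[0,0,0],[0,0,0],[0,0,0],[0,0,0],[0,0,0],[0,0,0],[0,0,0]]}' 0
python3 plan.py 606.5 -181.4 80 5.8 43
```

```text
t: 7.12
ee_pos: [605.6, -182.0, 80.0]
orientation: [-2.905, -0.058, -1.149]
ft_force: [-5.3, 2.1, 8.7]
width: 67.7
grasp_force: 30.0
t 7.1167 q [-0.48  0.59  2.14  2.2   0.44 -1.07] F [-5.3  2.1  8.7] w 67.7
delta in current tool [ 0.7 -0.5  0.6] in target tool [ 0.7 -0.5  0.6]
twist tool [ 2.26 -0.17 -2.6 ]
target z axis [ 0.679  0.069 -0.731]
```

```bash
cat > ref.py <<'E'
from h import *
T=np.load("T.npy");w=np.load("pics/w1.npz");P,uv=cloud(w["d"],{"camera_matrix":w["K"],"extrinsics":w["E"]})
def loc(P,T):
    c,s=np.cos(T[2]),np.sin(T[2]);return np.c_[(P[:,:2]-T[:2])@np.array([[c,-s],[s,c]]),P[:,2]]
L=loc(P,T)
m=(abs(L[:,0]-32)<9)&(L[:,2]>18)&(L[:,2]<40)&(abs(L[:,1])>45)&(abs(L[:,1])<180)&~((L[:,1]<-90))
k=L[m];print("rail front n",len(k),np.percentile(k[:,1],[1,99]))
f=least_squares(lambda a:k[:,0]-a[0]-a[1]*k[:,1],[32,0],loss="soft_l1",f_scale=.7).x;print("rail x at y0, slope",f)
z=L[(abs(L[:,0]+12)<40)&(abs(L[:,1]+70)<40)&(L[:,2]<25)];print("plate z",np.median(z[:,2]))
b=L[(L[:,0]>-200)&(L[:,0]<-20)&(L[:,2]>8)&(L[:,2]<16)&(L[:,1]<-150)]
for x in range(-160,0,30):
    q=b[abs(b[:,0]-x)<15]; 
    if len(q)>20: print("edge y near x",x,np.percentile(q[:,1],[0,1,2]).round(1),len(q))
k=L[(abs(L[:,0]+130)<45)&(abs(L[:,1])<45)&(L[:,2]>99)&(L[:,2]<115)];print("knob",k.min(0),k.max(0),np.median(k,0),len(k))
k=L[(L[:,0]>-85)&(L[:,0]<-45)&(abs(L[:,1])<30)&(L[:,2]>45)&(L[:,2]<56)];print("pad top",k.min(0),k.max(0),len(k))
k=L[(L[:,0]>-160)&(L[:,0]<-84)&(abs(L[:,1])<40)&(L[:,2]>25)&(L[:,2]<60)];print("box",np.percentile(k,[1,50,99],axis=0).round(1),len(k))
k=L[(abs(L[:,0]-40)<5)&(L[:,2]>20)&(L[:,2]<40)&(abs(L[:,1])<24)];print("nest rear",np.median(k[:,0]) if len(k) else 0,len(k))
E
python3 ref.py
```

```text
rail front n 1048 [-88.02945967 133.24252636]
rail x at y0, slope [3.26187509e+01 4.50572358e-03]
plate z 11.244813249692243
edge y near x -160 [-310.5 -309.9 -309.6] 621
edge y near x -130 [-313.2 -310.7 -309.5] 1426
edge y near x -100 [-399.9 -390.5 -383.9] 1383
edge y near x -70 [-475.3 -362.9 -359.8] 982
edge y near x -40 [-500.8 -497.6 -495.5] 515
edge y near x -10 [-502.2 -501.4 -500.7] 65
knob [-139.41734298  -30.0311842    99.06820452] [-122.31069187   30.61234545  110.01311482] [-132.835121     -0.18907078  106.60300002] 1650
pad top [-79.49516526 -26.91514167  45.03809013] [-57.41190275  28.12173553  54.73007086] 808
box [[-150.5  -29.1   25.7]
 [-123.1  -28.7   45.6]
 [ -91.5  -28.    59.9]] 452
nest rear 40.13469306001874 324
```

```bash
cat > tgt.py <<'E'
import sys,os
from h import *
T=np.array([620.9,-36.9,0.0975]);np.save("T.npy",T)
o=get_obs();c,s=np.cos(T[2]),np.sin(T[2]);d=o["ee_pos"][:2]-T[:2];print("TCP in capper",c*d[0]+s*d[1],-s*d[0]+c*d[1],o["ee_pos"][2])
x=list(map(float,sys.argv[1:4]));w=c2w(T,[x])[0];os.system("python3 plan.py %f %f %f %s %s"%(*w,5.59+(float(sys.argv[5]) if len(sys.argv)>5 else 0),sys.argv[4]))
E
python3 tgt.py -20.5 -141 80 43; python3 tgt.py -20.5 0 80 43
```

```text
t 7.1167 q [-0.48  0.59  2.14  2.2   0.44 -1.07] F [-5.3  2.1  8.7] w 67.7
delta in current tool [ 6.4 -2.4  5.9] in target tool [ 6.5 -1.9  6. ]
twist tool [ 2.12 -0.17 -2.45]
target z axis [ 0.679  0.066 -0.731]
TCP in capper -29.331609486612685 -142.88656756398885 79.95874891912798
t 7.1167 q [-0.48  0.59  2.14  2.2   0.44 -1.07] F [-5.3  2.1  8.7] w 67.7
delta in current tool [   0.4 -143.2    0.7] in target tool [   6.5 -142.9    6. ]
twist tool [ 2.12 -0.17 -2.45]
target z axis [ 0.679  0.066 -0.731]
TCP in capper -29.331609486612685 -142.88656756398885 79.95874891912798
```

```bash
python3 -m creep '{"delta_pos":[[0.0013,-0.0004,0.0012],[0.0013,-0.0004,0.0012],[0.0013,-0.0004,0.0012],[0.0013,-0.0004,0.0012],[0.0013,-0.0004,0.0012],[0,0,0],[0,0,0]],"twist":[[0.42,0,-0.5],[0.42,0,-0.5],[0.42,0,-0.5],[0.42,0,-0.5],[0.42,0,-0.5],[0,0,0],[0,0,0]]}'
python3 tgt.py -20.5 0 80 43
```

```text
t: 7.7
ee_pos: [614.4, -180.2, 79.8]
orientation: [-2.887, -0.141, -1.141]
ft_force: [-3.8, -1.8, 5.1]
width: 67.4
grasp_force: 30.0
t 7.7 q [-0.49  0.6   2.11  2.08  0.45 -1.01] F [-3.8 -1.8  5.1] w 67.4
delta in current tool [   0.2 -142.    -0.4] in target tool [ 1.00e-01 -1.42e+02 -2.00e-01]
twist tool [ 0.09 -0.13  0.03]
target z axis [ 0.679  0.066 -0.731]
TCP in capper -20.427460591460637 -141.9693030606583 79.78242611823904
```

```bash
python3 -m creep '{"delta_pos":[[0,-0.005,0],[0,-0.01,0],[0,-0.01,0],[0,-0.01,0],[0,-0.01,0],[0,-0.01,0],[0,-0.01,0],[0,-0.005,0],[0,0,0]],"twist":[[0,0,0],[0,0,0],[0,0,0],[0,0,0],[0,0,0],[0,0,0],[0,0,0],[0,0,0],[0,0,0]]}'
python3 tgt.py -20.5 0 80 43
```

```text
t: 8.45
ee_pos: [608.0, -108.8, 79.8]
orientation: [-2.885, -0.143, -1.142]
ft_force: [-1.8, 1.6, 7.1]
width: 67.4
grasp_force: 30.0
t 8.45 q [-0.34  0.58  2.18  2.37  0.43 -1.18] F [-1.8  1.6  7.1] w 67.4
delta in current tool [ -0.2 -70.3  -0.6] in target tool [ -0.3 -70.3  -0.6]
twist tool [-0.02 -0.19  0.1 ]
target z axis [ 0.679  0.066 -0.731]
TCP in capper -19.869967669943435 -70.34684424586555 79.75786230658451
```

```bash
python3 -m creep '{"delta_pos":[[0,-0.005,0],[0,-0.01,0],[0,-0.01,0],[0,-0.01,0],[0,-0.01,0],[0,-0.01,0],[0,-0.01,0],[0,-0.005,0],[0,0,0]],"twist":[[0,0,0],[0,0,0],[0,0,0],[0,0,0],[0,0,0],[0,0,0],[0,0,0],[0,0,0],[0,0,0]]}'
python3 tgt.py -8.5 0 80 43
python3 - <<'E'
from h import *
for n in("scene",):
    im,d=get_image(n); np.save("pics/s2.npy",d)
    cv2.imwrite("pics/s2.png",cv2.resize(cv2.cvtColor(im,cv2.COLOR_RGB2BGR)[150:310,180:380],None,fx=3.5,fy=3.5,interpolation=cv2.INTER_CUBIC))
E
```

```text
t: 9.2
ee_pos: [601.3, -39.4, 79.7]
orientation: [-2.885, -0.143, -1.143]
ft_force: [-0.9, 1.7, 7.5]
width: 67.6
grasp_force: 30.0
t 9.2 q [-0.18  0.57  2.23  2.67  0.43 -1.34] F [-0.9  1.7  7.5] w 67.6
delta in current tool [ 8.4 -0.6  7.5] in target tool [ 8.4 -0.6  7.4]
twist tool [-0.   -0.22  0.08]
target z axis [ 0.679  0.066 -0.731]
TCP in capper -19.71506319086007 -0.6146946829872417 79.72743693539243
```

View pics/s2.png

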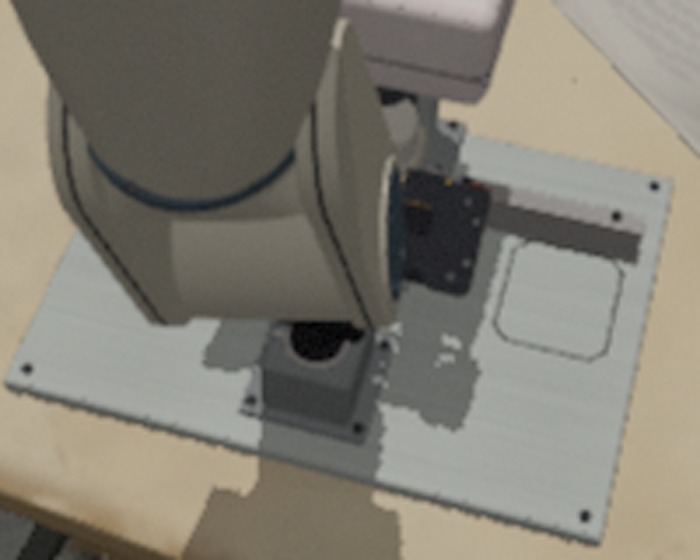

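The arm hides the bottle, so I'll ease it in and go by force.

```bash
python3 -m creep '{"delta_pos":[[0.0011,-0.0002,0.001],[0.0011,-0.0002,0.001],[0.0011,-0.0002,0.001],[0.0011,0,0.001],[0.0011,0,0.001],[0,0,0]],"twist":[[0,0,0],[0,0,0],[0,0,0],[0,0,0],[0,0,0],[0,0,0]]}'
python3 tgt.py -8.5 0 80 43
```

```text
t: 9.75
ee_pos: [607.4, -38.6, 79.6]
orientation: [-2.886, -0.142, -1.14]
ft_force: [-8.1, 0.4, 12.2]
width: 67.4
grasp_force: 30.1
t 9.75 q [-0.18  0.57  2.21  2.67  0.42 -1.33] F [-8.1  0.4 12.2] w 67.4
delta in current tool [ 4.  -0.3  3.2] in target tool [ 4.  -0.3  3.2]
twist tool [ 0.   -0.13  0.05]
target z axis [ 0.679  0.066 -0.731]
TCP in capper -13.570493971548949 -0.33513584516177186 79.58257815711107
```

```bash
for i in 1; do python3 -m creep '{"delta_pos":[[0.0007,0,0.0007],[0.0007,0,0.0007],[0.0007,0,0.0007],[0,0,0]],"twist":[[0,0,0],[0,0,0],[0,0,0],[0,0,0]]}'; done
python3 tgt.py -8.5 0 80 43
```

```text
t: 10.08
ee_pos: [610.3, -38.2, 79.6]
orientation: [-2.886, -0.142, -1.141]
ft_force: [-8.5, 0.8, 13.6]
width: 67.5
grasp_force: 30.1
t 10.0833 q [-0.18  0.57  2.21  2.66  0.41 -1.33] F [-8.5  0.8 13.6] w 67.5
delta in current tool [ 1.9 -0.3  1.2] in target tool [ 1.9 -0.3  1.2]
twist tool [-0.   -0.13  0.05]
target z axis [ 0.679  0.066 -0.731]
TCP in capper -10.683104855483386 -0.27694040697809785 79.57174230973412
```

```bash
python3 -m creep '{"delta_pos":[[0.0007,0,0.0006],[0.0007,0,0.0006],[0,0,0]],"twist":[[0,0,0],[0,0,0],[0,0,0]]}'; python3 -m creep '{"delta_pos":[[0.0005,0,0.0005],[0,0,0]],"twist":[[0,0,0],[0,0,0]]}'
python3 tgt.py -8.5 0 80 43
```

```text
t: 10.33
ee_pos: [612.0, -38.0, 79.6]
orientation: [-2.886, -0.142, -1.14]
ft_force: [-9.1, 0.1, 14.0]
width: 67.3
grasp_force: 30.1
t: 10.5
ee_pos: [612.7, -38.0, 79.6]
orientation: [-2.886, -0.142, -1.14]
ft_force: [-9.5, 0.7, 13.8]
width: 67.2
grasp_force: 30.1
t 10.5 q [-0.17  0.57  2.2   2.66  0.41 -1.33] F [-9.5  0.7 13.8] w 67.2
delta in current tool [ 0.1 -0.2 -0.5] in target tool [ 0.1 -0.2 -0.5]
twist tool [-0.   -0.13  0.05]
target z axis [ 0.679  0.066 -0.731]
TCP in capper -8.27246828962207 -0.24734533207208853 79.59595615134019
```

```bash
for i in 1; do python3 -m creep '{"delta_pos":[[0.0005,0,0.0005],[0,0,0]],"twist":[[0,0,0],[0,0,0]]}';python3 -m creep '{"delta_pos":[[0.0005,0,0.0005],[0,0,0]],"twist":[[0,0,0],[0,0,0]]}'; done; python3 tgt.py -8.5 0 80 43
```

```text
t: 10.67
ee_pos: [613.4, -37.9, 79.6]
orientation: [-2.886, -0.142, -1.141]
ft_force: [-9.5, 0.3, 14.9]
width: 67.5
grasp_force: 30.1
t: 10.83
ee_pos: [614.1, -37.8, 79.6]
orientation: [-2.886, -0.142, -1.14]
ft_force: [-8.9, 1.0, 13.6]
width: 67.5
grasp_force: 30.1
t 10.8333 q [-0.17  0.57  2.2   2.66  0.41 -1.33] F [-8.9  1.  13.6] w 67.5
delta in current tool [-0.9 -0.2 -1.4] in target tool [-0.9 -0.2 -1.4]
twist tool [-0.   -0.13  0.05]
target z axis [ 0.679  0.066 -0.731]
TCP in capper -6.859101976956773 -0.23741180368841286 79.57201014735375
```

```bash
cat > chk.py <<'E'
from h import *
import sys
T=np.load("T.npy");c=camera_params("wrist");im,d=get_image("wrist");cv2.imwrite(f"pics/{sys.argv[1]}.png",cv2.cvtColor(im,cv2.COLOR_RGB2BGR))
P,_=cloud(d,c);a,s=np.cos(T[2]),np.sin(T[2]);L=np.c_[(P[:,:2]-T[:2])@np.array([[a,-s],[s,a]]),P[:,2]]
k=L[(np.hypot(L[:,0],L[:,1])<48)&(L[:,2]>149)&(L[:,2]<162)];print("cap top",len(k),k.min(0) if len(k) else"",k.max(0) if len(k) else"")
Q=L[(np.hypot(L[:,0],L[:,1])<60)&(L[:,2]>30)&(L[:,2]<125)]
if len(Q)>100:
    s_=least_squares(lambda t:rrect(Q,t,34.5,40.5,20),[0,0,1.57],loss="soft_l1",f_scale=2);print("body",s_.x,len(Q),np.median(abs(s_.fun)))
Q=L[(np.hypot(L[:,0],L[:,1])<42)&(L[:,2]>138)&(L[:,2]<151)]
if len(Q)>50:
    s_=least_squares(lambda t:np.hypot(Q[:,0]-t[0],Q[:,1]-t[1])-30,[0,0],loss="soft_l1",f_scale=1);print("cap rim",s_.x,len(Q),np.median(abs(s_.fun)))
E
python3 chk.py w3
```

```text
cap top 7826 [-28.98810991 -30.0266844  149.00788396] [  4.98558154  28.90420315 156.35226491]
body [ 4.32280766 -0.36952716  1.57725517] 5983 3.222098352872088
cap rim [ 1.59878078 -0.60498282] 1830 0.1716728838291086
```

View pics/w3.png

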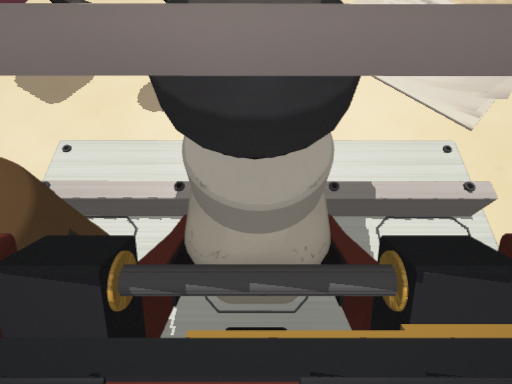

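The wrist view shows the cap at (258,165) under the chuck, with the fence rail level behind it. It is square and not yet seated, so I'll keep easing it in.

```bash
for i in 1; do python3 -m creep '{"delta_pos":[[0.0005,0,0.0005],[0,0,0]],"twist":[[0,0,0],[0,0,0]]}';python3 -m creep '{"delta_pos":[[0.0005,0,0.0005],[0,0,0]],"twist":[[0,0,0],[0,0,0]]}'; done; python3 tgt.py -8.5 0 80 43
```

```text
t: 11.05
ee_pos: [614.2, -37.8, 79.6]
orientation: [-2.886, -0.142, -1.14]
ft_force: [-13.8, -0.3, 18.3]
width: 67.4
grasp_force: 30.1
t: 11.22
ee_pos: [614.3, -37.7, 79.6]
orientation: [-2.886, -0.142, -1.139]
ft_force: [-17.6, -1.3, 23.5]
width: 67.1
grasp_force: 30.2
t 11.2167 q [-0.17  0.57  2.2   2.66  0.41 -1.32] F [-17.6  -1.3  23.5] w 67.1
delta in current tool [-1.1 -0.2 -1.6] in target tool [-1.1 -0.2 -1.6]
twist tool [ 0.   -0.08  0.03]
target z axis [ 0.679  0.066 -0.731]
TCP in capper -6.610068351888239 -0.20179088271882073 79.59000733579664
```

```bash
cat >> chk.py <<'E'
m=(abs(L[:,0]-33)<9)&(L[:,2]>20)&(L[:,2]<40)&(abs(L[:,1])>50)&(abs(L[:,1])<135);k=L[m]
f=least_squares(lambda a:k[:,0]-a[0]-a[1]*k[:,1],[32,0],loss="soft_l1",f_scale=.7).x;print("rail",f,len(k))
k=L[(L[:,2]>42)&(L[:,2]<52)&(L[:,0]>20)&(L[:,0]<70)];print("rail ends",k[:,1].min(),k[:,1].max(),"top x",np.percentile(k[:,0],[2,98]),len(k))
E
python3 chk.py w4
```

```text
cap top 7646 [-28.28600317 -29.95139568 149.00563121] [  5.38913305  28.49877628 156.44915086]
body [ 4.4029122  -0.34852864  1.57596544] 5922 3.195044054053101
cap rim [ 1.94837399 -0.53001012] 1862 0.1793777857451584
rail [3.29499690e+01 3.39965692e-04] 2122
rail ends -184.4895340172496 169.59078961384412 top x [32.6806511  48.34683741] 6037
```

Contact came at about 18 N with the rail square (slope 0.0003), so the bottle is home. I'll release it, and measure the gripper body so I can judge clearance to the housing at the knob.

```bash
python3 -m creep '{"delta_pos":[[0,0,0],[0,0,0],[0,0,0],[0,0,0],[0,0,0],[0,0,0]],"twist":[[0,0,0],[0,0,0],[0,0,0],[0,0,0],[0,0,0],[0,0,0]]}' 1
python3 chk.py w5
python3 - <<'E'
from h import *
o=get_obs();c=camera_params("wrist");im,d=get_image("wrist");Rc=R.from_rotvec(o["orientation"])
K=c["camera_matrix"]
for u,v in((60,245),(60,280),(20,320),(10,240),(256,280),(256,355),(256,375),(190,335),(420,245),(500,280),(20,250),(130,250)):
    z=d[v,u];p=np.array([(u-K[0,2])/K[0,0]*z,(v-K[1,2])/K[1,1]*z,z]);E=c["extrinsics"];w=E[:3,:3]@p+E[:3,3]
    print((u,v),z,Rc.inv().apply(w-o["ee_pos"]).round(0))
E
python3 tgt.py -8.5 0 80 43
```

```text
t: 11.77
ee_pos: [616.3, -38.0, 78.6]
orientation: [-2.887, -0.142, -1.139]
ft_force: [0.3, 0.2, 0.3]
width: 87.8
grasp_force: 0.0
cap top 8093 [-29.24690807 -29.51748244 149.00917668] [  4.80074229  28.95372848 156.29153992]
body [ 4.73549573 -0.13296937  1.58720827] 7240 5.870745110584636
cap rim [ 1.11885193 -0.11696832] 1776 0.16410414578649934
rail [3.29405524e+01 3.93749142e-04] 2108
rail ends -184.61611207770255 171.29667152671868 top x [32.64520606 47.71745444] 5965
(60, 245) 75.105225 [ 33. -51. -93.]
(60, 280) 67.702194 [  28.  -46. -101.]
(20, 320) 67.47759 [  19.  -55. -104.]
(10, 240) 78.51119 [ 33. -67. -89.]
(256, 280) 72.56031 [ 26.  -0. -97.]
(256, 355) 54.074867 [  22.   -0. -117.]
(256, 375) 0.0 [  65.    0. -162.]
(190, 335) 206.12383 [-84. -47.  13.]
(420, 245) 81.981895 [ 30.  46. -86.]
(500, 280) 64.034744 [  30.   54. -105.]
(20, 250) 71.695984 [ 33. -58. -96.]
(130, 250) 123.16337 [ 11. -54. -49.]
t 11.8667 q [-0.17  0.58  2.2   2.66  0.4  -1.32] F [ 0.2 -0.8 -0.1] w 87.8
delta in current tool [-1.9 -0.7 -3.5] in target tool [-1.9 -0.7 -3.5]
twist tool [ 0.02 -0.07  0.04]
target z axis [ 0.679  0.066 -0.731]
TCP in capper -4.696225813078498 -0.6775514870211781 78.71815973626359
```

The bottle is free and centred (cap at about 1, 0). Retreating along the fingers.

```bash
python3 -m creep '{"delta_pos":[[0,0,-0.01],[0,0,-0.02],[0,0,-0.025],[0,0,-0.03],[0,0,-0.03],[0,0,-0.03],[0,0,-0.03],[0,0,-0.015],[0,0,0]],"twist":[[0,0,0],[0,0,0],[0,0,0],[0,0,0],[0,0,0],[0,0,0],[0,0,0],[0,0,0],[0,0,0]]}'
python3 tgt.py -130 0 240 0
```

```text
t: 12.62
ee_pos: [491.1, -50.0, 214.6]
orientation: [-2.885, -0.143, -1.145]
ft_force: [0.5, 0.3, -1.1]
width: 87.8
grasp_force: 0.0
t 12.6167 q [-0.29  0.1   2.39  1.82  0.27 -0.54] F [ 0.5  0.3 -1.1] w 87.8
delta in current tool [ 17.8  -0.3 -18.2] in target tool [  0.5  -0.4 -25.4]
twist tool [  0.06 -43.28   0.07]
target z axis [ 0.  0. -1.]
TCP in capper -130.4807778321949 -0.36400766557408204 214.56088886292662
```

```bash
python3 -m creep '{"delta_pos":[[-0.006,0,-0.022],[-0.006,0,-0.023],[0,0,0],[0,0,0],[0,0,0],[0,0,0],[0,0,0],[0,0,0],[0,0,0],[0,0,0],[0,0,0]],"twist":[[0,0,0],[0,0,0],[0,-6.2,0],[0,-6.2,0],[0,-6.2,0],[0,-6.2,0],[0,-6.2,0],[0,-6.2,0],[0,-6.1,0],[0,0,0],[0,0,0]]}'
python3 tgt.py -130 0 150 0
```

```text
t: 13.53
ee_pos: [457.8, -35.4, 236.6]
orientation: [-3.016, -0.202, -0.544]
ft_force: [0.5, 0.1, -0.3]
width: 87.6
grasp_force: 0.0
t 13.5333 q [-0.21  0.02  2.18  0.28  0.63  1.02] F [ 0.5  0.1 -0.3] w 87.6
delta in current tool [-0.8 22.7 91.2] in target tool [32.2 17.4 86.6]
twist tool [ -3.05 -20.56   2.05]
target z axis [ 0.  0. -1.]
TCP in capper -162.19834917728187 17.356491259762947 236.58906796955952
```

```bash
python3 -m creep '{"delta_pos":[[0,0,0],[0,0,0],[0,0,0],[0,0,0],[0,0,0],[0,0,0],[0,0,0],[0,0,0],[0,0,0],[0,0,0],[0,0,0],[0,0,0],[0,0,0],[0,0,0],[0,0,0],[0,0,0],[0,0,0],[0,0,0],[0,0,0],[0,0,0]],"twist":[[-1,-6.85,0.68],[-1,-6.85,0.68],[-1,-6.85,0.68],[0,0,0],[0,0,-7],[0,0,-7],[0,0,-7],[0,0,-7],[0,0,-7],[0,0,-7],[0,0,-7],[0,0,-7],[0,0,-7],[0,0,-7],[0,0,-7],[0,0,-7],[0,0,-7],[0,0,-7],[0,0,-7],[0,0,-7]]}'
python3 -m creep '{"delta_pos":[[0,0,0],[0,0,0],[0,0,0],[0,0,0],[0,0,0],[0,0,0],[0,0,0],[0,0,0],[0,0,0],[0,0,0],[0,0,0],[0,0,0]],"twist":[[0,0,-7],[0,0,-7],[0,0,-7],[0,0,-7],[0,0,-7],[0,0,-7],[0,0,-7],[0,0,-7],[0,0,-7],[0,0,-7],[0,0,-7],[0,0,0]]}'
python3 tgt.py -130 0 150 0 208
```

```text
t: 15.2
ee_pos: [454.7, -35.3, 235.2]
orientation: [-1.619, -2.689, -0.005]
ft_force: [0.7, -0.7, -0.3]
width: 87.8
grasp_force: 0.0
t: 16.2
ee_pos: [454.8, -35.5, 235.4]
orientation: [0.404, -3.114, -0.006]
ft_force: [0.5, -1.0, 0.4]
width: 87.9
grasp_force: 0.0
t 16.2 q [-0.11  0.16  1.98  0.    1.01 -1.94] F [ 0.5 -1.   0.4] w 87.9
delta in current tool [-32.  -23.3  85.3] in target tool [-22.9 -32.   85.4]
twist tool [ 2.300e-01  1.000e-02 -1.881e+01]
target z axis [ 0.  0. -1.]
TCP in capper -165.2268805954384 17.526520326879567 235.38756791009922
```

```bash
python3 -m creep '{"delta_pos":[[0,0,0],[0,0,0],[0,0,0],[0,0,0]],"twist":[[0,0,-6.3],[0,0,-6.3],[0,0,-6.2],[0,0,0]]}'
python3 - <<'E'
from h import *
T=np.load("T.npy");c=camera_params("wrist");im,d=get_image("wrist");cv2.imwrite("pics/w6.png",cv2.cvtColor(im,cv2.COLOR_RGB2BGR))
P,_=cloud(d,c);a,s=np.cos(T[2]),np.sin(T[2]);L=np.c_[(P[:,:2]-T[:2])@np.array([[a,-s],[s,a]]),P[:,2]]
k=L[(abs(L[:,0]+130)<45)&(abs(L[:,1])<45)&(L[:,2]>99)&(L[:,2]<115)];print("knob",k.min(0),k.max(0),np.median(k,0),len(k))
Q=L[(np.hypot(L[:,0],L[:,1])<60)&(L[:,2]>60)&(L[:,2]<125)]
if len(Q)>100:
    s_=least_squares(lambda t:rrect(Q,t,34.5,40.5,20),[0,0,1.57],loss="soft_l1",f_scale=2);print("body",s_.x,len(Q),np.median(abs(s_.fun)))
E
python3 tgt.py -130 0 150 0 208
```

```text
t: 16.53
ee_pos: [455.4, -35.9, 235.8]
orientation: [0.9, -3.009, -0.004]
ft_force: [0.3, -0.5, 0.6]
width: 87.7
grasp_force: 0.0
knob [-139.41881363  -30.05968689   99.0529337 ] [-121.56822978   31.34838322  109.87780632] [-132.24404559   -0.30101615  106.8630699 ] 876
body [ 1.58679422 -4.09653714  1.56950375] 481 0.5889867915552287
t 16.5833 q [-0.11  0.16  1.97  0.    1.01 -2.25] F [-0.1  0.2  0.2] w 87.7
delta in current tool [-23.  -31.1  85.9] in target tool [-22.6 -31.2  86. ]
twist tool [ 0.14 -0.06 -0.61]
target z axis [ 0.  0. -1.]
TCP in capper -164.5403747043165 16.9208834911435 235.9756790335547
```

View pics/w6.png

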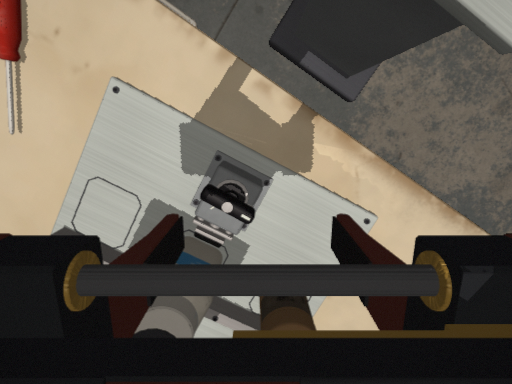

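The knob is at (228,203) with its bar along the capper's y; it measures x -130.5, y +0.6, z 108, as expected. I'll check the bottle from the fixed cameras.

```bash
python3 - <<'E'
from h import *
T=np.load("T.npy")
im,d=get_image("scene");cv2.imwrite("pics/s7.png",cv2.resize(cv2.cvtColor(im,cv2.COLOR_RGB2BGR)[110:310,180:380],None,fx=3,fy=3,interpolation=cv2.INTER_CUBIC))
P,_=cloud(d,camera_params("scene"));a,s=np.cos(T[2]),np.sin(T[2]);L=np.c_[(P[:,:2]-T[:2])@np.array([[a,-s],[s,a]]),P[:,2]]
Q=L[(np.hypot(L[:,0],L[:,1])<60)&(L[:,2]>20)&(L[:,2]<125)&(L[:,0]<20)]
print(len(Q),Q.min(0),Q.max(0))
s_=least_squares(lambda t:rrect(Q,t,34.5,40.5,20),[0,0,1.57],loss="soft_l1",f_scale=2);print("body",s_.x,len(Q),np.median(abs(s_.fun)))
E
```

```text
913 [-59.40568039 -35.33810846  20.18598015] [ 19.84623033  32.49426097 124.97476393]
body [ 2.15368785 -0.33545385  1.56495651] 913 1.0886152433071352
```

View pics/s7.png

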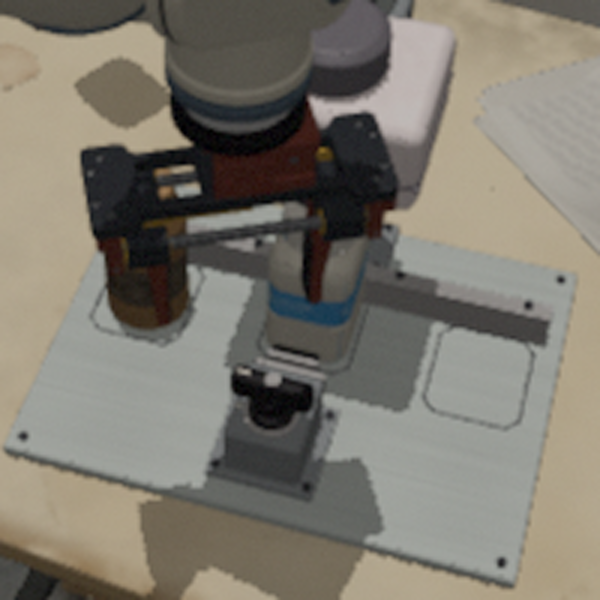

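The scene view shows the bottle upright and square in the nest, centre near (315,310), and the jar untouched. The gripper's wide block is short and clears the housing. Next I approach the knob.

```bash
python3 -m creep '{"delta_pos":[[-0.0115,-0.0156,0],[-0.0115,-0.0156,0],[0,0,0],[0,0,0]],"twist":[[0,0,-3.5],[0,0,-3.5],[0,0,0],[0,0,0]]}'
python3 tgt.py -130.5 0.4 82 0 215
```

```text
t: 16.97
ee_pos: [493.0, -48.9, 236.1]
orientation: [1.072, -2.95, -0.001]
ft_force: [-1.1, -0.9, -0.6]
width: 87.8
grasp_force: 0.0
t 16.9667 q [-0.12  0.22  1.9  -0.    1.03 -2.39] F [-1.1 -0.9 -0.6] w 87.8
delta in current tool [  1.4   0.8 154.1] in target tool [  1.8   1.1 154.1]
twist tool [ 0.1  -0.15 -0.63]
target z axis [ 0.  0. -1.]
TCP in capper -128.41229285877094 0.4969114802448118 236.13976409186827
```

```bash
python3 -m creep '{"delta_pos":[[0.0014,0.0009,0.03],[0,0,0.03],[0,0,0.03],[0,0,0.025],[0,0,0.02],[0,0,0.019],[0,0,0],[0,0,0]],"twist":[[0,0,0],[0,0,0],[0,0,0],[0,0,0],[0,0,0],[0,0,0],[0,0,0],[0,0,0]]}'
python3 tgt.py -130.5 0.4 82 0 215
```

```text
t: 17.63
ee_pos: [489.5, -49.1, 82.2]
orientation: [1.075, -2.946, -0.002]
ft_force: [-0.0, -0.6, 1.1]
width: 88.2
grasp_force: 0.0
t 17.6333 q [-0.12  0.46  2.   -0.    0.69 -2.39] F [-0.  -0.6  1.1] w 88.2
delta in current tool [-1.1 -1.   0.2] in target tool [-1.  -1.   0.2]
twist tool [ 0.18 -0.28 -0.51]
target z axis [ 0.  0. -1.]
TCP in capper -131.94685019033153 0.636337467881857 82.16035888124078
```

Straddling the knob; shift 1 mm and close.

```bash
python3 -m creep '{"delta_pos":[[-0.001,-0.001,0],[0,0,0],[0,0,0],[0,0,0],[0,0,0],[0,0,0],[0,0,0],[0,0,0],[0,0,0],[0,0,0],[0,0,0],[0,0,0]],"twist":[[0,0,0],[0,0,0],[0,0,0],[0,0,0],[0,0,0],[0,0,0],[0,0,0],[0,0,0],[0,0,0],[0,0,0],[0,0,0],[0,0,0]]}' 0
python3 tgt.py -130.5 0.4 82 0 215
```

```text
t: 18.63
ee_pos: [492.3, -49.1, 82.4]
orientation: [1.078, -2.947, -0.001]
ft_force: [-0.9, 5.2, -1.6]
width: 18.3
grasp_force: 28.7
t 18.6333 q [-0.12  0.46  2.   -0.    0.69 -2.39] F [-0.9  5.2 -1.6] w 18.3
delta in current tool [1.  0.8 0.4] in target tool [1.  0.8 0.4]
twist tool [ 0.1  -0.18 -0.4 ]
target z axis [ 0.  0. -1.]
TCP in capper -129.21255258285802 0.3727618351227875 82.42041919725746
```

The bar self-aligned in the jaws (width 18). Turning clockwise.

```bash
python3 -m creep '{"delta_pos":[[0,0,0],[0,0,0],[0,0,0],[0,0,0],[0,0,0],[0,0,0],[0,0,0],[0,0,0],[0,0,0]],"twist":[[0,0,5],[0,0,5],[0,0,5],[0,0,5],[0,0,5],[0,0,5],[0,0,5],[0,0,0],[0,0,0]]}'
python3 tgt.py -130.5 0.4 82 0 180; python3 - <<'E'
from workcell import *;print(get_obs()["moment"].round(2))
E
```

```text
t: 19.38
ee_pos: [492.2, -49.0, 82.4]
orientation: [0.142, -3.135, 0.001]
ft_force: [-0.7, 6.4, -0.4]
width: 18.5
grasp_force: 28.8
t 19.3833 q [-0.12  0.46  2.   -0.    0.69 -1.78] F [-0.7  6.4 -0.4] w 18.5
delta in current tool [ 1.3 -0.1  0.4] in target tool [ 1.3 -0.1  0.4]
twist tool [-0.02 -0.21 -0.41]
target z axis [ 0.  0. -1.]
TCP in capper -129.23407901707444 0.48541572309876635 82.4351149010808
[1.06 0.22 0.04]
```

```bash
python3 -m creep '{"delta_pos":[[0,0,0],[0,0,0],[0,0,0],[0,0,0],[0,0,0],[0,0,0],[0,0,0],[0,0,0],[0,0,0]],"twist":[[0,0,4],[0,0,4],[0,0,4],[0,0,4],[0,0,4],[0,0,4],[0,0,4],[0,0,0],[0,0,0]]}'
python3 tgt.py -130.5 0.4 82 0 150; python3 - <<'E'
from h import *
print(get_obs()["moment"].round(2))
T=np.load("T.npy");c=camera_params("wrist");im,d=get_image("wrist");cv2.imwrite("pics/w8.png",cv2.cvtColor(im,cv2.COLOR_RGB2BGR))
E
```

```text
t: 20.13
ee_pos: [492.3, -49.0, 82.4]
orientation: [-0.622, -3.076, 0.002]
ft_force: [0.0, 6.3, -1.2]
width: 18.4
grasp_force: 29.2
t 20.1333 q [-0.12  0.46  2.   -0.    0.69 -1.29] F [ 0.   6.3 -1.2] w 18.4
delta in current tool [ 1.1 -0.7  0.4] in target tool [ 1.1 -0.8  0.4]
twist tool [-0.11 -0.17  1.56]
target z axis [ 0.  0. -1.]
TCP in capper -129.15798809697972 0.5209663504761277 82.4215303022448
[ 1.02  0.16 -0.1 ]
```

View pics/w8.png

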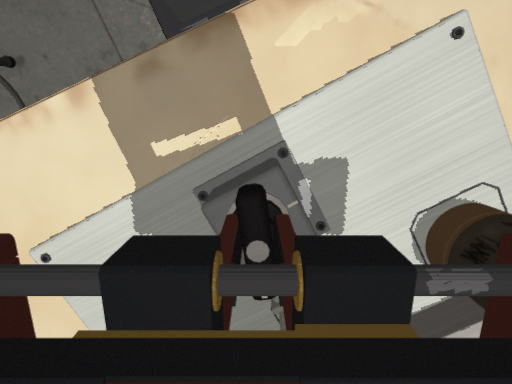

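The picture shows the bar end at (252,200) between the fingers, nearly along the jaws at about 118°. I'll turn slightly further to feel the end stop.

```bash
python3 -m creep '{"delta_pos":[[0,0,0],[0,0,0],[0,0,0],[0,0,0]],"twist":[[0,0,2],[0,0,2],[0,0,1],[0,0,0]]}'
python3 - <<'E'
from h import *
o=get_obs();print(o["moment"].round(2),o["width"],o["qpos"][5])
im,d=get_image("wrist");c=camera_params("wrist")
T=np.load("T.npy");P,_=cloud(d,c);a,s=np.cos(T[2]),np.sin(T[2]);L=np.c_[(P[:,:2]-T[:2])@np.array([[a,-s],[s,a]]),P[:,2]]
k=L[(abs(L[:,0]+130)<40)&(abs(L[:,1])<40)&(L[:,2]>103)&(L[:,2]<112)]
v=np.linalg.svd(k[:,:2]-k[:,:2].mean(0))[2][0];print(len(k),"bar angle cw from y",np.degrees(np.arctan2(v[0],v[1]))%180,k.min(0),k.max(0))
E
```

```text
t: 20.52
ee_pos: [492.3, -48.9, 82.4]
orientation: [-0.756, -3.046, 0.002]
ft_force: [-0.7, 5.4, -1.7]
width: 18.2
grasp_force: 29.2
[ 1.07  0.12 -0.15] 18.232500950733794 -1.205583316378276
2604 bar angle cw from y 114.00823344905665 [-159.1397146   -17.56469341  103.00065085] [-101.3599218    21.90276755  111.95688829]
```

```bash
python3 -m creep '{"delta_pos":[[0,0,0],[0,0,0],[0,0,0],[0,0,0]],"twist":[[0,0,2.5],[0,0,2.5],[0,0,2],[0,0,0]]}'
python3 - <<'E'
from h import *
o=get_obs();print(o["moment"].round(2),o["width"],o["qpos"][5])
im,d=get_image("wrist");c=camera_params("wrist")
T=np.load("T.npy");P,_=cloud(d,c);a,s=np.cos(T[2]),np.sin(T[2]);L=np.c_[(P[:,:2]-T[:2])@np.array([[a,-s],[s,a]]),P[:,2]]
k=L[(abs(L[:,0]+130)<40)&(abs(L[:,1])<40)&(L[:,2]>103)&(L[:,2]<112)]
v=np.linalg.svd(k[:,:2]-k[:,:2].mean(0))[2][0];print(len(k),"bar angle cw from y",np.degrees(np.arctan2(v[0],v[1]))%180)
E
```

```text
t: 20.9
ee_pos: [492.3, -48.9, 82.4]
orientation: [-0.94, -2.994, 0.003]
ft_force: [-0.9, 5.0, -1.2]
width: 18.6
grasp_force: 31.0
[1.13 0.13 0.36] 18.61539122100145 -1.0833137171554532
2559 bar angle cw from y 118.48214711167716
```

The moment now rises against the end stop. Releasing and lifting straight up.

```bash
python3 -m creep '{"delta_pos":[[0,0,0],[0,0,0],[0,0,0],[0,0,0],[0,0,0],[0,0,0],[0,0,-0.01],[0,0,-0.02],[0,0,-0.03],[0,0,-0.03],[0,0,-0.03],[0,0,-0.02],[0,0,0],[0,0,0]],"twist":[[0,0,0],[0,0,0],[0,0,0],[0,0,0],[0,0,0],[0,0,0],[0,0,0],[0,0,0],[0,0,0],[0,0,0],[0,0,0],[0,0,0],[0,0,0],[0,0,0]]}' 1
python3 - <<'E'
from h import *
im,d=get_image("wrist");c=camera_params("wrist")
T=np.load("T.npy");P,_=cloud(d,c);a,s=np.cos(T[2]),np.sin(T[2])
def loc(P): return np.c_[(P[:,:2]-T[:2])@np.array([[a,-s],[s,a]]),P[:,2]]
L=loc(P);k=L[(abs(L[:,0]+130)<40)&(abs(L[:,1])<40)&(L[:,2]>103)&(L[:,2]<112)]
v=np.linalg.svd(k[:,:2]-k[:,:2].mean(0))[2][0];print(len(k),"bar angle cw from y",np.degrees(np.arctan2(v[0],v[1]))%180,k.min(0),k.max(0))
im,d=get_image("scene");cv2.imwrite("pics/s9.png",cv2.resize(cv2.cvtColor(im,cv2.COLOR_RGB2BGR)[110:310,180:380],None,fx=3,fy=3,interpolation=cv2.INTER_CUBIC))
L=loc(cloud(d,camera_params("scene"))[0])
Q=L[(np.hypot(L[:,0],L[:,1])<60)&(L[:,2]>56)&(L[:,2]<125)&(L[:,0]<20)]
s_=least_squares(lambda t:rrect(Q,t,34.5,40.5,20),[0,0,1.57],loss="soft_l1",f_scale=2);print("body",s_.x,len(Q),np.median(abs(s_.fun)))
k=L[(np.hypot(L[:,0]+12,L[:,1]-140)<55)&(L[:,2]>30)&(L[:,2]<110)];s_=least_squares(lambda t:np.hypot(k[:,0]-t[0],k[:,1]-t[1])-34,[-12,140],loss="soft_l1");print("jar",s_.x,len(k))
L0=loc(cloud(np.load("pics/scene0.npy"),camera_params("scene"))[0]);k=L0[(np.hypot(L0[:,0]+12,L0[:,1]-140)<55)&(L0[:,2]>30)&(L0[:,2]<110)];s_=least_squares(lambda t:np.hypot(k[:,0]-t[0],k[:,1]-t[1])-34,[-12,140],loss="soft_l1");print("jar0",s_.x)
E
```

```text
t: 22.12
ee_pos: [493.6, -49.5, 224.2]
orientation: [0.939, 2.997, -0.003]
ft_force: [0.6, -0.1, 0.0]
width: 87.7
grasp_force: 0.0
843 bar angle cw from y 120.04824813006233 [-159.09034253  -18.77546631  103.00545359] [-103.42656185   20.4445902   108.82766201]
body [ 1.86123668 -0.9099243   1.5527753 ] 301 0.8391317137662462
jar [-14.935661   137.49824791] 601
jar0 [-14.91007176 137.57968978]
```

View pics/s9.png

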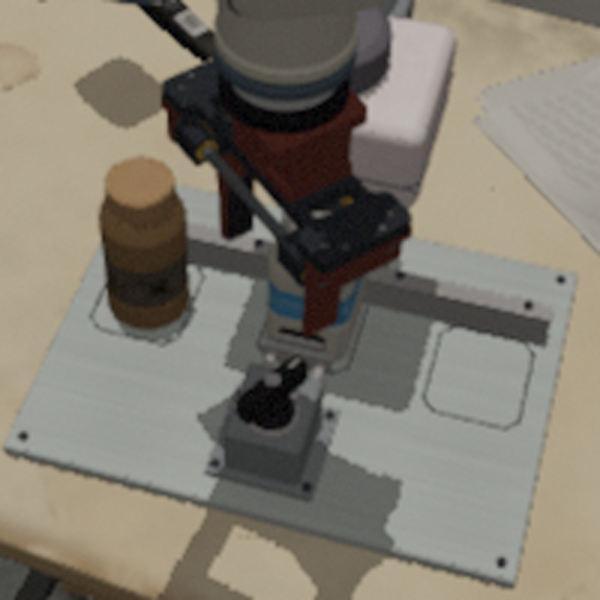

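The knob bar now sits at (270,390), locked at 120° (2.1 rad). The pad is against the bottle, which is still square in its nest, and the jar has not moved. The hand is clear of everything, so I'm handing in.

```bash
python3 -c "from workcell import *;print(close_job())"
```

```text
the job is handed in; nothing more can be done
None
```

I handed the job in at about 22 s of the 62 s allowed. By camera, the bottle stands square in the nest and the clamp knob has stayed at its end stop (about 2.1 rad). The jar has not moved and the gripper is clear. The pad force was not measured directly, and no verdict came back.

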